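# Nest the printed sorting scoops, colour with colour, handles apart

## Task

Put the printed sorting scoops together in pairs: set each small scoop inside the big scoop of its own colour, fully home and level, with its handle pointing at least a quarter turn away from the big scoop's handle so that the two clear each other. Lower them in gently rather than dropping them, keep the big scoops standing upright on the desk, and leave the tool box, glue and screwdriver where they are.

Things in the scene. Friction and masses are not known exactly. Their poses are not given: they have to be found in the camera images.
- big_blue_center (a point): Big blue plastic scoop: round tapered bowl, 112 mm across the rim, 88 across the foot, 50 high, wall 3, floor 4 mm thick (inside 84 mm wide at the floor, 106 at the rim), about 130 g, loose, upright on the desk (z = 0). This point: on the bowl's axis, 25 mm above its underside; z axis up, x axis along its one handle, outwards.
- big_blue_handle (a point): Middle of the big blue scoop's handle, 88.5 mm out from the bowl's axis, 63 mm above the underside; axes as the bowl's. The handle, a straight bar 16 mm wide and 10 thick, slopes up and out from the rim to 124 mm from the axis and 85 mm above the underside.
- small_blue_center (a point): Small blue plastic scoop: round tapered bowl, 96 mm across the rim, 76 across the foot, 60 high, wall 3, about 80 g, loose, upright on the desk. This point: on its axis, 30 mm above the underside; z axis up, x axis along its one handle, outwards. Fully home, its underside rests on the big scoop's inner floor with 4 mm of play all round.
- small_blue_handle (a point): Place to pinch the small blue scoop's handle: 85 mm out from the bowl's axis, 55 mm above the underside, mid thickness; axes as the bowl's. The handle is a level bar 14 mm wide, 10 thick, from 46 to 120 mm out, its top flush with the rim. Nested, it passes 4 mm over the big rim, but fouls the big handle if above it.
- big_orange_center (a point): Big orange plastic scoop: round tapered bowl, 112 mm across the rim, 88 across the foot, 50 high, wall 3, floor 4 mm thick (inside 84 mm wide at the floor, 106 at the rim), about 130 g, loose, upright on the desk (z = 0). This point: on the bowl's axis, 25 mm above its underside; z axis up, x axis along its one handle, outwards.
- big_orange_handle (a point): Middle of the big orange scoop's handle, 88.5 mm out from the bowl's axis, 63 mm above the underside; axes as the bowl's. The handle, a straight bar 16 mm wide and 10 thick, slopes up and out from the rim to 124 mm from the axis and 85 mm above the underside.
- small_orange_center (a point): Small orange plastic scoop: round tapered bowl, 96 mm across the rim, 76 across the foot, 60 high, wall 3, about 80 g, loose, upright on the desk. This point: on its axis, 30 mm above the underside; z axis up, x axis along its one handle, outwards. Fully home, its underside rests on the big scoop's inner floor with 4 mm of play all round.
- small_orange_handle (a point): Place to pinch the small orange scoop's handle: 85 mm out from the bowl's axis, 55 mm above the underside, mid thickness; axes as the bowl's. The handle is a level bar 14 mm wide, 10 thick, from 46 to 120 mm out, its top flush with the rim. Nested, it passes 4 mm over the big rim, but fouls the big handle if above it.
- toolbox_center (a point): Open cardboard box of hand tools, 100 x 120 x 45 mm, standing between the small scoops; point at its centre. Leave it alone.
- glue_center (a point): White glue bottle with a red cap, 48 mm across, 120 mm tall, standing at the robot's left; point at its centre. Leave it alone.
- driver_grip (a point): Screwdriver with a red handle lying flat at the robot's right, about 200 mm long; point on its handle. Leave it alone.

How it is judged:
By the outcome, as a careful person would: the job done as asked, in the order asked, and still so for the second after the job is handed in, with the robot touching nothing.
It also fails if it takes over 64 s, if anything falls off the work surface, if the arm or the gripper's body presses on something with over 40 N, if the wrist force passes 120 N, or if a joint passes its speed limit or range.

## Robot

A 6-joint arm with a two-finger parallel gripper is mounted at the origin on the work surface. World frame = base frame: x ahead of the robot, y to its left, z up, the work surface at z = 0. Lengths are in m, angles in rad, forces in N, time in s.
With the tool pointing down it reaches from about 0.275 to 0.825 m from the base axis. Payload 4.9 kg.
Tool frame: the origin (TCP) lies midway between the tips of the shut fingers; the grasp point (between the pads) lies 19 mm behind it (bot.grip_depth is the distance from the TCP to the grasp point, in m); y points along the fingers, x is the direction in which the jaws open and shut, and the axes are right-handed (so a half turn about y gives the same grasp; the last joint's range is limited). The gripper opens to 85 mm and grips with 20 to 120 N. Pads are 22 mm wide; open, the fingers measure 114 mm over their backs; the gripper's body (76 mm by 85 mm) begins 54 mm behind the grasp point. The pads swing forward as they close: fully open they stand 13 mm farther back than shut.
Start: joints at [1.091, 0.326, -0.193, 1.052, 0, 1.437], TCP at [0.186, 0.517, 0.231] pointing down, gripper open.
Joint ranges: [-2.65, 2.65], [-0.97, 1.79], [-1.3, 1.35], [-1.93, 2.1], [-1.47, 1.37], [-3.14, 3.14]. Speed limits (rad/s): [2.57, 2.57, 3.14, 3.14, 3.14, 3.14].

## Interface

Orientations are given as a unit quaternion [w, x, y, z].
In Python, from cell import bot gives the robot as it stands. Calls block until the motion is done:
- bot.move_pose(position, orientation): joint-space move of the TCP to a pose.
- bot.move_linear(position, speed=0.15, rotation=None, until_force=None): straight line of the TCP; rotation=None keeps the orientation; speed is the mean speed in m/s. With until_force (N) it stops when the force on the tool has changed by that much, and returns True; else False.
- bot.goto_joints(angles): joint-space move.
- bot.set_gripper(opening, grasp_force=None): opening from 0.0 (shut) to 1.0 (fully open); grasp_force is the grip in N (None keeps the last); returns when the fingers have stopped.
- bot.wait(seconds).
- bot.solve_ik(position, orientation): joint angles nearest the present ones, or None.
- bot.camera(name): name is "side" or "top"; returns the picture (400x640x3 uint8, red, green, blue); there is no depth.
- bot.calibration(name): a dict with "mtx" (3x3 intrinsics, pixels), "extrinsics" (4x4, takes a point from world to camera coordinates). Camera axes: x right, y down, z forward; pixel columns grow to the right and rows downward; lengths in m; the calibration is good to about 2 mm. A picture is of the moment at which its call begins. calibration takes no time and is no camera call.
A pose or a line that the arm cannot do raises bot.PlanningError and nothing moves.
- bot.close_job(): hands the job in, once; it reports no verdict.
Trained networks look in the newest picture that a camera, given by its name, has taken for a name from the list of things; names that differ only in an ending like _2 or _b are one class to them, and where a whole thing is asked for, a point or a joint stands for the part that bears it (a point fixed in the world has none). Each returns a list of dicts, best first, with "confidence" (0 to 1); they miss things now and then, are a little off and sometimes report something else, mostly with a low value. They report only what shows in the picture. A call takes as long as a camera call.
- bot.search_frame(camera, thing): "bbox" ([left, top, width, height] in pixels, round what is visible of it).
Readings, each from a call of its own:
- bot.read_clock(): time.
- bot.read_joint_positions(): joint angles.
- bot.read_joint_vel(): joint speeds.
- bot.read_joint_efforts(): joint torques, N m.
- bot.read_position(): TCP position.
- bot.read_tool_rot(): TCP orientation.
- bot.read_ft_force(): force on the tool from outside, world axes, zero at the start.
- bot.read_moment(): the same for the moment, N m.
- bot.read_gripper_width(): opening from 0.0 (shut) to 1.0 (fully open).
Only numpy, scipy, OpenCV 4.12 (cv2) and the standard library are available. Lean on these libraries where they do the work, as an engineer would, in place of code of your own. Each camera call takes 0.05 s, during which the arm holds its last target.

## Working session

There is one attempt and no reset: what is moved stays moved. The work goes in short steps, each a Python script; the robot and the scene stay as the last script left them, time stands still between calls to the robot, and variables do not carry over. Pictures are saved under pics/ and viewed, and the job is handed in when it is done.

```bash
ls; mkdir -p pics; python3 - <<'E'
from cell import bot
import cv2,numpy as np
for c in("side","top"):
    im=bot.camera(c); cv2.imwrite(f"pics/{c}0.png",im[:,:,::-1])
    k=bot.calibration(c); print(c,k["mtx"].round(1).tolist(),k["extrinsics"].round(3).tolist())
    for t in["big_blue_center","small_blue_center","big_orange_center","small_orange_center","big_blue_handle","small_blue_handle","big_orange_handle","small_orange_handle","toolbox_center","glue_center","driver_grip"]:
        print(t,[( [round(x) for x in d["bbox"]],round(d["confidence"],2)) for d in bot.search_frame(c,t)][:3])
print(bot.read_clock(),bot.read_tool_rot())
E
```

```text
pics
side [[519.3, 0.0, 325.1], [0.0, 519.3, 185.7], [0.0, 0.0, 1.0]] [[0.726, -0.687, 0.003, -0.393], [-0.522, -0.555, -0.647, 0.343], [0.447, 0.468, -0.762, 1.36], [0.0, 0.0, 0.0, 1.0]]
big_blue_center [([296, 113, 31, 49], 0.79)]
small_blue_center [([212, 144, 45, 36], 0.62)]
big_orange_center [([382, 177, 35, 62], 0.85)]
small_orange_center [([362, 254, 33, 58], 0.62)]
big_blue_handle [([295, 110, 37, 52], 0.85)]
small_blue_handle [([213, 141, 45, 37], 0.92)]
big_orange_handle [([379, 178, 39, 60], 0.96)]
small_orange_handle [([359, 254, 35, 58], 0.82), ([213, 142, 44, 37], 0.43)]
toolbox_center [([295, 189, 50, 53], 0.85)]
glue_center [([254, 92, 17, 29], 0.79)]
driver_grip [([433, 249, 35, 52], 0.83)]
top [[450.4, 0.0, 314.6], [0.0, 450.4, 202.8], [0.0, 0.0, 1.0]] [[0.023, -1.0, -0.006, -0.003], [-0.981, -0.021, -0.195, 0.552], [0.194, 0.01, -0.981, 1.242], [0.0, 0.0, 0.0, 1.0]]
big_blue_center [([232, 125, 38, 60], 0.91)]
small_blue_center [([198, 222, 31, 56], 0.81)]
big_orange_center [([360, 141, 45, 54], 0.71)]
small_orange_center [([404, 223, 40, 50], 0.78)]
big_blue_handle [([231, 124, 38, 59], 0.57)]
small_blue_handle [([192, 218, 35, 59], 0.55)]
big_orange_handle [([359, 140, 50, 56], 0.72), ([232, 122, 36, 61], 0.41)]
small_orange_handle [([403, 219, 39, 53], 0.77), ([193, 218, 34, 56], 0.53)]
toolbox_center [([301, 203, 45, 45], 0.65), ([452, 148, 20, 66], 0.27)]
glue_center [([156, 151, 21, 22], 0.93)]
driver_grip [([454, 148, 19, 64], 0.57)]
1.2 [-0.57855038  0.57855783  0.40654386 -0.40653706]
```

```bash
python3 - <<'E'
import cv2
a=cv2.imread("pics/top0.png")[100:300,130:490]; cv2.imwrite("pics/top0z.png",cv2.resize(a,None,fx=2.2,fy=2.2,interpolation=cv2.INTER_CUBIC))
a=cv2.imread("pics/side0.png")[70:330,180:490]; cv2.imwrite("pics/side0z.png",cv2.resize(a,None,fx=2.2,fy=2.2,interpolation=cv2.INTER_CUBIC))
E
```

```text
(no output)
```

View pics/top0z.png

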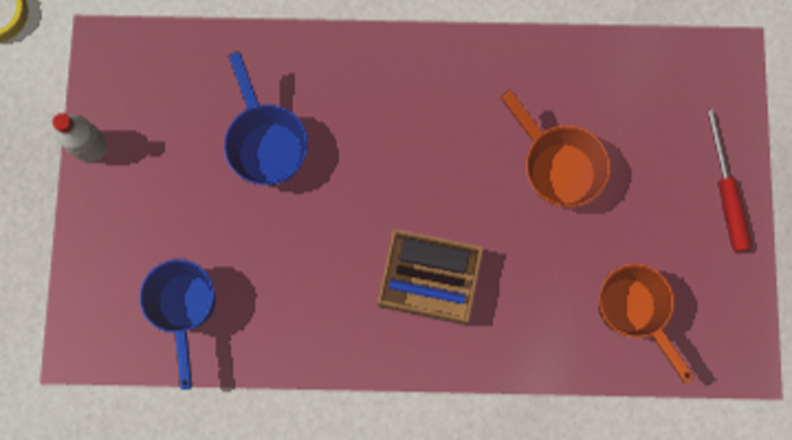

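View pics/side0z.png

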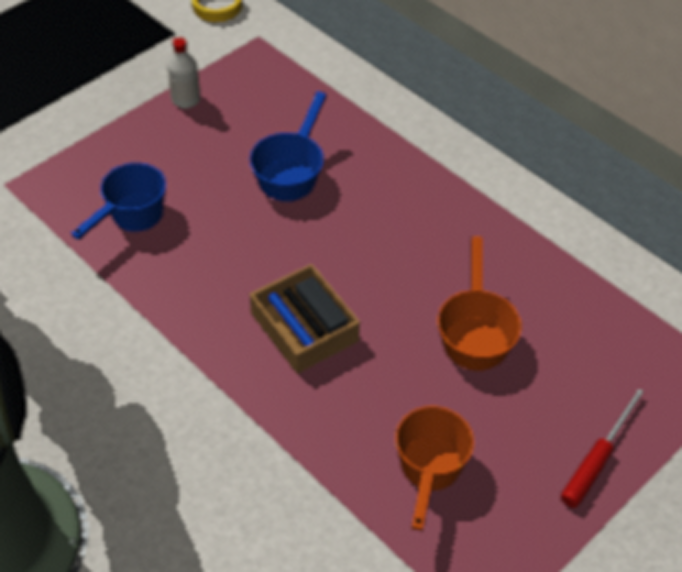

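The top view shows the small scoops near the robot with handles pointing towards it, and the big ones further out with handles pointing away. In the zoomed top view, small blue is at about (178,295) and small orange at (636,300). The side view agrees. Next I'll fit the models' silhouettes in both views.

```bash
cat > h.py <<'E'
import numpy as np,cv2
from scipy.optimize import minimize
S=4
def pts(big):
    a=np.linspace(0,2*np.pi,48,endpoint=False);c=np.c_[np.cos(a),np.sin(a)]
    r=(.044,.056,.05) if big else (.038,.048,.06)
    bowl=np.r_[np.c_[c*r[0],0*a],np.c_[c*r[1],0*a+r[2]]]
    if big:
        d=np.array([.071,.044]);d/=np.hypot(*d);n=np.array([-d[1],d[0]])
        m=np.array([.0885,.063]);e=np.array([.124,.085]);s=2*m-e
        q=[p+k*.005*n for p in(s,e) for k in(-1,1)];w=.008
    else: q=[np.array([x,z]) for x in(.046,.120) for z in(.05,.06)];w=.007
    h=np.array([[p[0],k*w,p[1]] for p in q for k in(-1,1)])
    return bowl,h
def proj(P,cal):
    E=cal["extrinsics"];p=P@E[:3,:3].T+E[:3,3];q=p@np.array(cal["mtx"]).T
    return q[:,:2]/q[:,2:]
def place(P,x,y,z,th,pitch=0,roll=0):
    # pitch>0: handle up
    cp,sp=np.cos(pitch),np.sin(pitch);cr,sr=np.cos(roll),np.sin(roll);c,s=np.cos(th),np.sin(th)
    R=np.array([[c,-s,0],[s,c,0],[0,0,1]])@np.array([[cp,0,-sp],[0,1,0],[sp,0,cp]])@np.array([[1,0,0],[0,cr,-sr],[0,sr,cr]])
    return P@R.T+[x,y,z]
def mask(im,col):
    h=cv2.cvtColor(im,cv2.COLOR_RGB2HSV).astype(int)
    H,s,v=h[...,0],h[...,1],h[...,2]
    if col=="blue": m=(H>105)&(H<128)&(s>130)&(v>35)
    else: m=(H>=5)&(H<17)&(s>185)&(v>60)
    return m.astype(np.uint8)
def sil(big,par,cal,box):
    u0,v0,u1,v1=box
    M=np.zeros(((v1-v0)*S,(u1-u0)*S),np.uint8)
    for P in pts(big):
        q=proj(place(P,*par),cal)
        q=(q+.5-[u0,v0])*S-.5
        hull=cv2.convexHull((q*16).round().astype(np.int32))
        cv2.fillConvexPoly(M,hull,1,shift=4)
    return cv2.resize(M.astype(np.float32),(u1-u0,v1-v0),interpolation=cv2.INTER_AREA)
def fit(data,big,p0,free):
    """data: list of (cal,mask,box)"""
    p0=np.array(p0,float)
    sc=np.array([.004,.004,.003,.05,.03,.03])
    def cost(d):
        p=p0.copy();p[free]+=d*sc[free]
        return sum(np.abs(sil(big,p,c,b)-m[b[1]:b[3],b[0]:b[2]]).sum() for c,m,b in data)
    d=np.zeros(len(free));best=None
    for k in range(4):
        r=minimize(cost,d,method="Nelder-Mead",options=dict(initial_simplex=np.r_[[d],d+np.eye(len(d))*(2 if k==0 else 1)*(-1)**k],maxiter=400,xatol=.005,fatol=.05))
        d=r.x
    p=p0.copy();p[free]+=d*sc[free]
    return p,r.fun
def back(uv,cal,z):
    E=cal["extrinsics"];R,t=E[:3,:3],E[:3,3]
    ray=R.T@np.linalg.solve(np.array(cal["mtx"]),[uv[0],uv[1],1]);o=-R.T@t
    return o+ray*(z-o[2])/ray[2]
E
cat > loc.py <<'E'
from cell import bot
from h import *
import json
im={c:cv2.imread(f"pics/{c}0.png")[:,:,::-1].copy() for c in("top","side")}
bx={"big_blue":{"top":[232,125,38,60],"side":[296,113,31,49]},"small_blue":{"top":[195,218,35,59],"side":[212,142,45,36]},
"big_orange":{"top":[360,141,48,54],"side":[380,177,37,62]},"small_orange":{"top":[404,222,40,51],"side":[360,254,34,58]}}
guess={"big_blue":((250,167),np.pi*.1),"small_blue":((211,233),np.pi),"big_orange":((388,176),.6),"small_orange":((419,236),np.pi+.6)}
out={}
for n in bx:
    big=n[0]=="b"
    data={}
    for c in im:
        b=bx[n][c];box=(b[0]-8,b[1]-8,b[0]+b[2]+8,b[1]+b[3]+8)
        m=mask(im[c],n.split("_")[1]); data[c]=(bot.calibration(c),m,box)
        print(n,c,"mask bbox",cv2.boundingRect(m[box[1]:box[3],box[0]:box[2]]),m[box[1]:box[3],box[0]:box[2]].sum(),end=" ")
    g,th=guess[n];p=back(g,data["top"][0],.045)
    for s in(["top","side"],["top"],["side"]):
        r,f=fit([data[c] for c in s],big,[p[0],p[1],0,th,0,0],[0,1,3])
        print(s,r[[0,1,3]].round(4),round(f,1))
        if len(s)==2: out[n]=r.tolist();p=r;th=r[3]
json.dump(out,open("loc.json","w"))
E
python3 loc.py
```

```text
big_blue top mask bbox (8, 7, 38, 60) 960 big_blue side mask bbox (6, 7, 34, 49) 847 ['top', 'side'] [0.6621 0.2    0.3669] 443.1
['top'] [0.6621 0.2    0.3669] 313.6
['side'] [0.6636 0.2009 0.3824] 127.6
small_blue top mask bbox (7, 8, 33, 59) 680 small_blue side mask bbox (9, 11, 42, 33) 748 ['top', 'side'] [0.4549 0.3036 3.3092] 543.8
['top'] [0.4549 0.3036 3.3092] 403.8
['side'] [0.4555 0.3047 3.339 ] 137.5
big_orange top mask bbox (6, 9, 49, 51) 868 big_orange side mask bbox (7, 9, 38, 60) 1121 ['top', 'side'] [ 0.6424 -0.202   0.7776] 583.2
['top'] [ 0.6425 -0.2021  0.7788] 433.6
['side'] [ 0.6414 -0.2022  0.7799] 147.4
small_orange top mask bbox (7, 6, 42, 54) 813 small_orange side mask bbox (8, 9, 35, 56) 1085 ['top', 'side'] [ 0.462  -0.287   3.7235] 403.2
['top'] [ 0.4616 -0.2878  3.7232] 274.6
['side'] [ 0.4616 -0.2866  3.7265] 123.8
```

```bash
cat > ov.py <<'E'
from cell import bot
from h import *
import json,sys
out=json.load(open("loc.json"))
for c in("top","side"):
    im=cv2.imread(f"pics/{c}0.png");rgb=im[:,:,::-1].copy()
    k=4;T=[]
    for n in out:
        q=np.vstack([proj(place(P,*out[n]),bot.calibration(c)) for P in pts(n[0]=="b")])
        u,v=q.mean(0).astype(int)
        a=cv2.resize(im,None,fx=k,fy=k,interpolation=cv2.INTER_NEAREST);m=mask(rgb,n.split("_")[1])
        for P in pts(n[0]=="b"):
            h=cv2.convexHull(((proj(place(P,*out[n]),bot.calibration(c))+.5)*k).astype(np.int32));cv2.polylines(a,[h],True,(255,255,255),1)
        w=cv2.resize(m*255,None,fx=k,fy=k,interpolation=cv2.INTER_NEAREST)
        sl=np.s_[(v-36)*k:(v+36)*k,(u-25)*k:(u+25)*k]
        T.append(np.vstack([a[sl],cv2.cvtColor(w,cv2.COLOR_GRAY2BGR)[sl]]))
    cv2.imwrite(f"pics/ov_{c}.png",np.hstack(T))
E
python3 ov.py
```

```text
(no output)
```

View pics/ov_top.png

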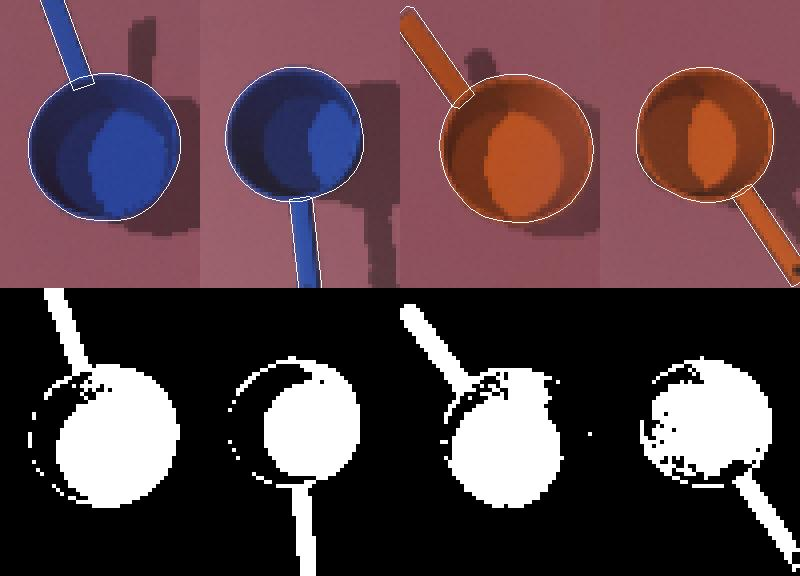

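View pics/ov_side.png

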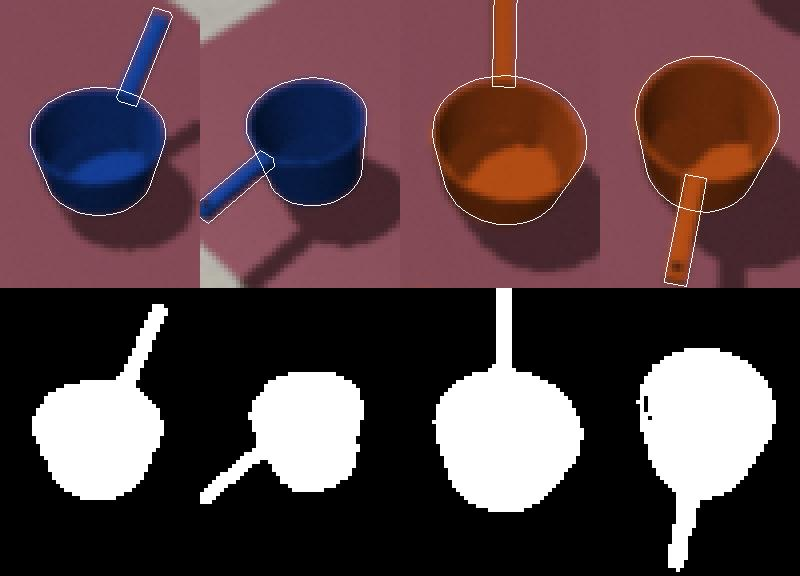

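```bash
python3 - <<'E'
s=open("h.py").read()
i=s.index("    h=cv2.cvtColor");j=s.index("    return m.astype")
s=s[:i]+'''    r,g,b=[im[...,k].astype(float) for k in range(3)]
    if col=="blue": m=(b>1.25*r)&(b>30)
    else: m=(r>2.3*b+5)&(g>1.3*b)
'''+s[j:]
open("h.py","w").write(s)
E
python3 loc.py; python3 ov.py; cat loc.json
```

```text
big_blue top mask bbox (8, 7, 38, 60) 1245 big_blue side mask bbox (6, 6, 34, 51) 921 ['top', 'side'] [0.6627 0.2006 0.3724] 113.8
['top'] [0.6627 0.2008 0.3701] 49.0
['side'] [0.6627 0.2006 0.3724] 64.1
small_blue top mask bbox (6, 8, 35, 59) 1048 small_blue side mask bbox (9, 10, 42, 35) 816 ['top', 'side'] [0.4549 0.3036 3.3016] 128.8
['top'] [0.4553 0.3037 3.2989] 52.6
['side'] [0.4547 0.3049 3.3   ] 74.5
big_orange top mask bbox (6, 8, 49, 53) 1236 big_orange side mask bbox (7, 8, 38, 62) 1197 ['top', 'side'] [ 0.6412 -0.2026  0.7873] 157.5
['top'] [ 0.6414 -0.2017  0.7729] 71.1
['side'] [ 0.6403 -0.203   0.7854] 77.9
small_orange top mask bbox (6, 6, 43, 54) 1033 small_orange side mask bbox (8, 8, 35, 57) 1156 ['top', 'side'] [ 0.4622 -0.287   3.7193] 131.2
['top'] [ 0.4624 -0.2871  3.7223] 62.9
['side'] [ 0.4613 -0.287   3.7204] 62.1
{"big_blue": [0.6626951811168881, 0.20064013936946623, 0.0, 0.3723535316533296, 0.0, 0.0], "small_blue": [0.45485790479544597, 0.30364320538943773, 0.0, 3.301569187813376, 0.0, 0.0], "big_orange": [0.6412216117277733, -0.20255932323871692, 0.0, 0.7872611907681619, 0.0, 0.0], "small_orange": [0.4621550390398809, -0.2869518110100398, 0.0, 3.719285422338723, 0.0, 0.0]}
```

View pics/ov_top.png

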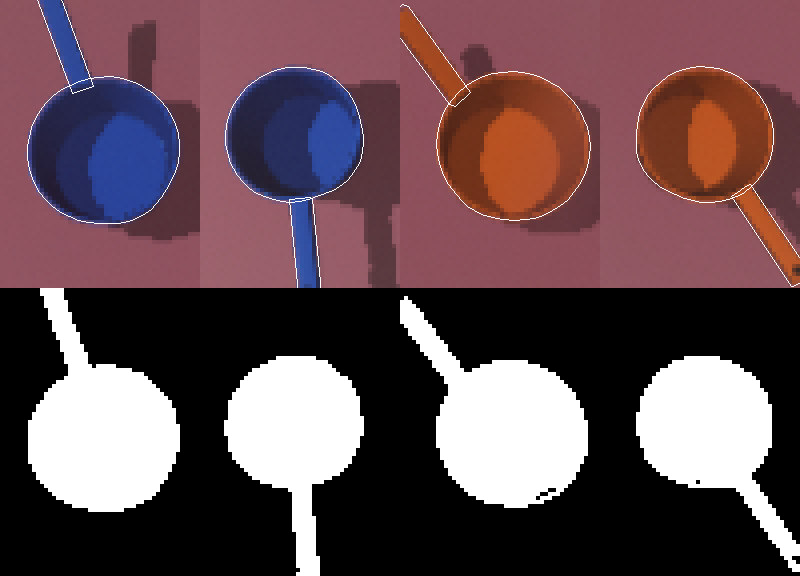

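```bash
cat > m.py <<'E'
from cell import bot
from h import *
import json
from scipy.spatial.transform import Rotation as Ro
L=json.load(open("loc.json"))
def quats(th):
    o=[]
    for s in(1,-1):
        x=s*np.array([-np.sin(th),np.cos(th),0]);y=np.array([0,0,-1.]);z=np.cross(x,y)
        q=Ro.from_matrix(np.c_[x,y,z]).as_quat();o.append(np.roll(q,1))
    return o
def tcp(p,zu,r=.085):  # TCP for scoop at p, underside zu
    return np.array([p[0]+r*np.cos(p[3]),p[1]+r*np.sin(p[3]),zu+.055-bot.grip_depth])
E
python3 - <<'E'
from m import *
print(bot.grip_depth,Ro.from_quat(np.roll(bot.read_tool_rot(),-1)).as_matrix().round(2).tolist())
for c in("blue","orange"):
    s=L["small_"+c];b=list(L["big_"+c]);b[3]=s[3]
    for q in quats(s[3]):
        for p in(tcp(s,.1),tcp(s,0),tcp(b,.1),tcp(b,.004)):
            j=bot.solve_ik(p,q);print(c,p.round(3),None if j is None else np.round(j,2))
E
```

```text
0.0187 [[0.34, 0.0, -0.94], [0.94, -0.0, 0.34], [0.0, -1.0, -0.0]]
blue [0.371 0.29  0.136] [ 0.51  0.28 -0.53  0.76  0.   -2.79]
blue [0.371 0.29  0.036] [ 0.51  0.42 -0.64  0.51  0.   -2.79]
blue [0.579 0.187 0.136] [ 0.19  0.51 -0.17  0.9   0.   -3.11]
blue [0.579 0.187 0.04 ] [ 0.19  0.61 -0.26  0.69  0.   -3.11]
blue [0.371 0.29  0.136] [ 0.51  0.28 -0.53  0.76  0.    0.35]
blue [0.371 0.29  0.036] [ 0.51  0.42 -0.64  0.51  0.    0.35]
blue [0.579 0.187 0.136] [ 0.19  0.51 -0.17  0.9   0.    0.03]
blue [0.579 0.187 0.04 ] [ 0.19  0.61 -0.26  0.69  0.    0.03]
orange [ 0.391 -0.333  0.136] [-0.85  0.35 -0.43  0.8   0.    1.71]
orange [ 0.391 -0.333  0.036] [-0.85  0.48 -0.53  0.56  0.    1.71]
orange [ 0.57  -0.249  0.136] [-0.53  0.53 -0.13  0.91  0.    2.03]
orange [ 0.57  -0.249  0.04 ] [-0.53  0.63 -0.22  0.71  0.    2.03]
orange [ 0.391 -0.333  0.136] [-0.85  0.35 -0.43  0.8   0.   -1.43]
orange [ 0.391 -0.333  0.036] [-0.85  0.48 -0.53  0.56  0.   -1.43]
orange [ 0.57  -0.249  0.136] [-0.53  0.53 -0.13  0.91  0.   -1.11]
orange [ 0.57  -0.249  0.04 ] [-0.53  0.63 -0.22  0.71  0.   -1.11]
```

```bash
cat > pick.py <<'E'
from m import *
import sys
c=sys.argv[1];s=L["small_"+c];b=list(L["big_"+c]);b[3]=s[3];q=quats(s[3])[1]
bot.set_gripper(.5,60) if c=="blue" else None
bot.move_pose(tcp(s,.09),q)
bot.move_linear(tcp(s,0),speed=.12)
print(bot.read_clock(),bot.read_position().round(4),bot.read_gripper_width(),bot.read_ft_force().round(2))
bot.set_gripper(0,60)
print(bot.read_gripper_width(),bot.read_ft_force().round(2))
bot.move_linear(tcp(s,.10),speed=.12)
bot.move_linear(tcp(b,.10),speed=.2)
bot.wait(.2)
for k in("top","side"):
    cv2.imwrite(f"pics/{k}_{c}1.png",bot.camera(k)[:,:,::-1])
np.save("p_%s.npy"%c,bot.read_position())
print(bot.read_clock(),bot.read_position().round(4),tcp(b,.1).round(4),bot.read_gripper_width(),bot.read_ft_force().round(2),bot.read_moment().round(3))
a=np.hstack([cv2.imread(f"pics/{k}_{c}1.png") for k in("top","side")])
cv2.imwrite(f"pics/both_{c}1.png",cv2.resize(a,None,fx=.625,fy=.625,interpolation=cv2.INTER_AREA))
E
python3 pick.py blue
```

```text
3.775 [0.3713 0.2906 0.0368] 0.4958426871773343 [-0.13  0.37  0.26]
0.14936179599948807 [-0.54  0.05  3.36]
6.7333 [0.5784 0.1875 0.1365] [0.5788 0.1871 0.1363] 0.14854620061040996 [ 0.65 -0.62 -0.6 ] [-0.015  0.025  0.03 ]
```

View pics/both_blue1.png

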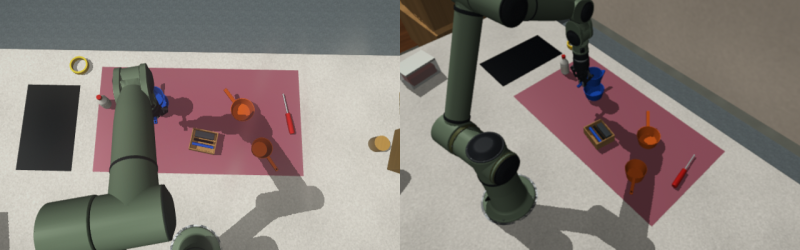

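```bash
cat > ovc.py <<'E'
from m import *
import sys
c=sys.argv[1];zu=float(sys.argv[2]);tag=sys.argv[3]
s=L["small_"+c];b=list(L["big_"+c]);p=np.load("p_%s.npy"%c)
sp=[p[0]-.085*np.cos(s[3]),p[1]-.085*np.sin(s[3]),p[2]-.055+.0187,s[3],0,0]
T=[]
for k in("top","side"):
    im=cv2.imread(f"pics/{k}_{c}{tag}.png");f=8
    u,v=proj(np.array([[b[0],b[1],.06]]),bot.calibration(k))[0].astype(int)
    u0,v0=u-25,v-36
    a=cv2.resize(im[v0:v0+72,u0:u0+50],None,fx=f,fy=f,interpolation=cv2.INTER_NEAREST)
    for n,par,col in(("s",sp,(255,255,255)),("b",b,(0,255,255))):
        for P in pts(n=="b"):
            h=cv2.convexHull(((proj(place(P,*par),bot.calibration(k))+.5-[u0,v0])*f).astype(np.int32));cv2.polylines(a,[h],True,col,1)
    T.append(a)
cv2.imwrite(f"pics/z_{c}{tag}.png",np.hstack(T))
E
python3 ovc.py blue .1 1
```

```text
(no output)
```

View pics/z_blue1.png

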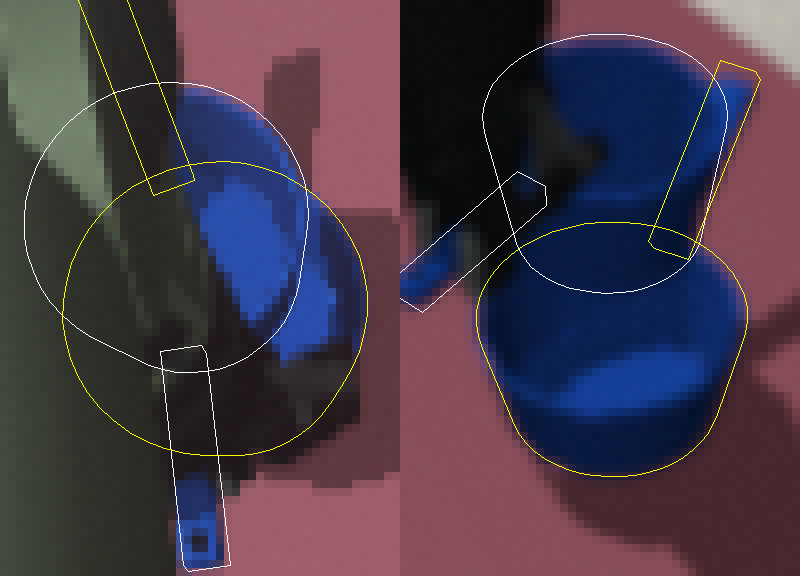

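```bash
cat > hf.py <<'E'
from m import *
import sys
from scipy.optimize import minimize
c,tag=sys.argv[1:3]
s=L["small_"+c];b=list(L["big_"+c]);p=np.load("p_%s.npy"%c);g=np.array([.085,0,.055])
D=[]
for k in("top","side"):
    im=cv2.imread(f"pics/{k}_{c}{tag}.png")[:,:,::-1].astype(float);cal=bot.calibration(k)
    u,v=proj(np.array([[b[0],b[1],.08]]),cal)[0].astype(int);box=(u-40,v-45,u+40,v+45)
    m=mask(im,c).astype(float);r,gg,bb=im[...,0],im[...,1],im[...,2]
    val=(m>0)|((r>1.25*gg)&(r>40)&(r<2.2*bb))
    val=cv2.morphologyEx(val.astype(np.uint8),cv2.MORPH_OPEN,np.ones((2,2)))
    # pixels next to gripper ignored
    sl=np.s_[box[1]:box[3],box[0]:box[2]]
    D.append((k,cal,box,m[sl],val[sl]*1.,sil(True,b,cal,box)))
def par(d):
    th=s[3]+d[1]
    base=p+[0,0,.0187]-np.array([np.cos(th),np.sin(th),0])*d[0]
    o=place(g[None],0,0,0,th,d[2],d[3])[0]
    q=base-o
    return [q[0],q[1],q[2],th,d[2],d[3]]
def cost(e,views,sc):
    d=e*sc;t=0
    for k,cal,box,m,val,bg in D:
        if k in views: t+=(np.abs(np.maximum(sil(False,par(d),cal,box),bg)-m)*val).sum()
    return t
sc=np.array([.003,.03,.03,.03])
for views in(("top","side"),("side",),("top",)):
    e=np.zeros(4)
    c0=cost(e,views,sc)
    for i in range(3):
        e=minimize(cost,e,(views,sc),method="Nelder-Mead",options=dict(initial_simplex=np.r_[[e],e+np.eye(4)*(-1)**i],maxiter=300)).x
    q=np.array(par(e*sc));tipoff=place(np.array([[0,0,0.]]),*q)[0]
    print(views,"slide,yaw,pitch,roll",(e*sc).round(4),"cost",round(c0,1),round(cost(e,views,sc),1),"bottom centre - big",(tipoff-[b[0],b[1],0]).round(4))
E
python3 hf.py blue 1
```

```text
('top', 'side') slide,yaw,pitch,roll [-0.0002  0.0058  0.034  -0.0453] cost 140.2 120.8 bottom centre - big [-0.003   0.003   0.0974]
('side',) slide,yaw,pitch,roll [-0.0001  0.0155  0.033  -0.0121] cost 98.7 85.6 bottom centre - big [-0.0026  0.002   0.0975]
('top',) slide,yaw,pitch,roll [ 0.0007  0.0098  0.0538 -0.0562] cost 41.6 34.3 bottom centre - big [-0.0033  0.0039  0.0958]
```

```bash
cat > low.py <<'E'
from m import *
import sys
c=sys.argv[1];pit=float(sys.argv[2]);dx,dy=float(sys.argv[3]),float(sys.argv[4])
s=L["small_"+c];b=list(L["big_"+c]);b[3]=s[3];q0=quats(s[3])[1]
h=np.array([np.cos(s[3]),np.sin(s[3]),0])
Rt=Ro.from_rotvec(pit*np.cross(h,[0,0,-1.]))
q=np.roll((Rt*Ro.from_quat(np.roll(q0,-1))).as_quat(),1)
g=bot.grip_depth
def T(zu):
    t=tcp(b,zu)+[dx,dy,g];return t-Rt.apply([0,0,g])
bot.move_linear(T(.06),speed=.08,rotation=q)
f0=bot.read_ft_force()
r=bot.move_linear(T(.010),speed=.05,until_force=4)
print("stage1 hit",r,(bot.read_position()-T(.004)).round(4),(bot.read_ft_force()-f0).round(2))
if not r:
    bot.wait(.2);
    r=bot.move_linear(T(.002),speed=.012,until_force=2.5)
    print("stage2 hit",r,(bot.read_position()-T(.004)).round(4),(bot.read_ft_force()-f0).round(2))
np.save("p_%s.npy"%c,bot.read_position())
for k in("top","side"): cv2.imwrite(f"pics/{k}_{c}2.png",bot.camera(k)[:,:,::-1])
print(bot.read_clock())
E
python3 low.py blue .03 .0005 -.0015; python3 ovc.py blue 0 2
```

```text
stage1 hit False [0.0003 0.0001 0.0064] [ 1.41  0.05 -0.33]
stage2 hit True [-0.0004 -0.0001 -0.0009] [ 0.21 -0.63  4.19]
9.3833
```

View pics/z_blue2.png

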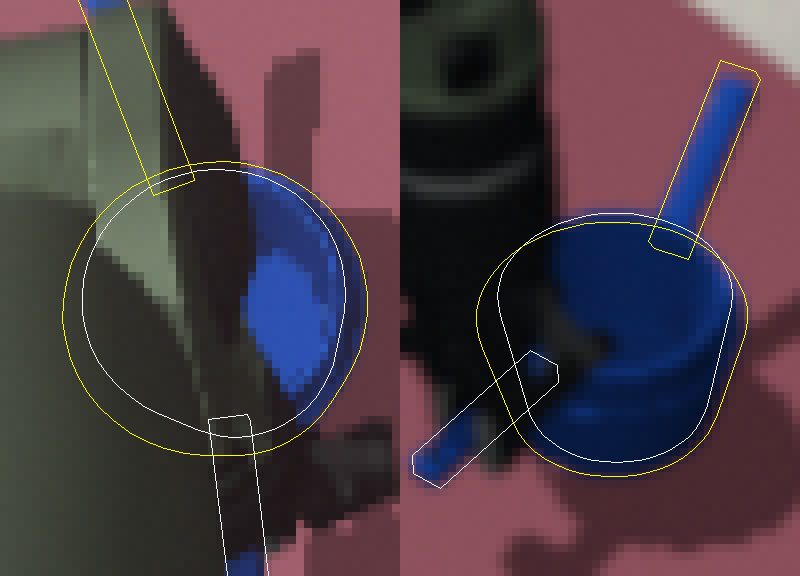

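```bash
cat > rel.py <<'E'
from m import *
import sys
c=sys.argv[1]
bot.set_gripper(.5)
print(bot.read_ft_force().round(2))
p=bot.read_position();p[2]+=.10
bot.move_linear(p,speed=.1)
if c=="blue": bot.move_pose(tcp(L["small_orange"],.11),quats(L["small_orange"][3])[1])
else: bot.move_pose([.40,0.0,.30],quats(np.pi)[1])
bot.wait(.3)
for k in("top","side"): cv2.imwrite(f"pics/{k}_{c}3.png",bot.camera(k)[:,:,::-1])
b=list(L["big_"+c]);s=L["small_"+c];
np.save("p_%s.npy"%c,tcp([b[0],b[1],0,s[3]],.004))
print(bot.read_clock(),bot.read_gripper_width())
E
python3 rel.py blue; python3 ovc.py blue 0 3
```

```text
[-0.16 -0.56  0.16]
13.325 0.5009564709114412
```

View pics/z_blue3.png

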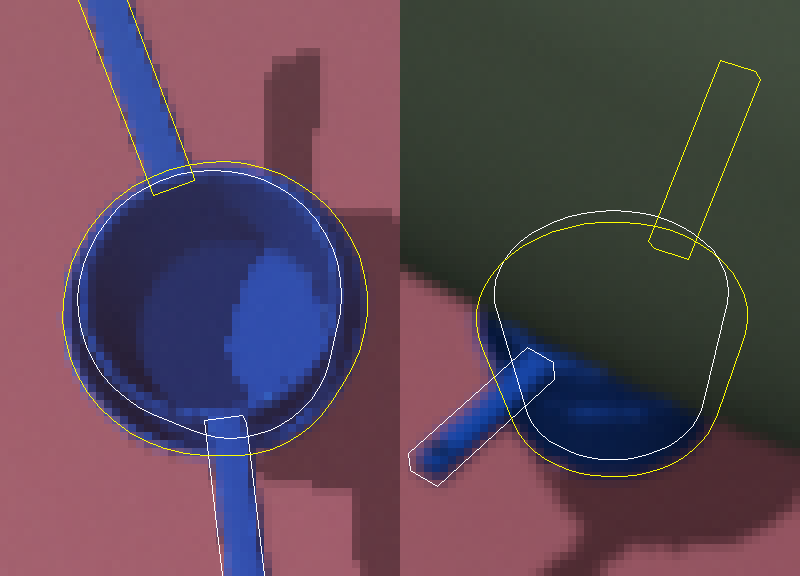

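View pics/top_blue3.png

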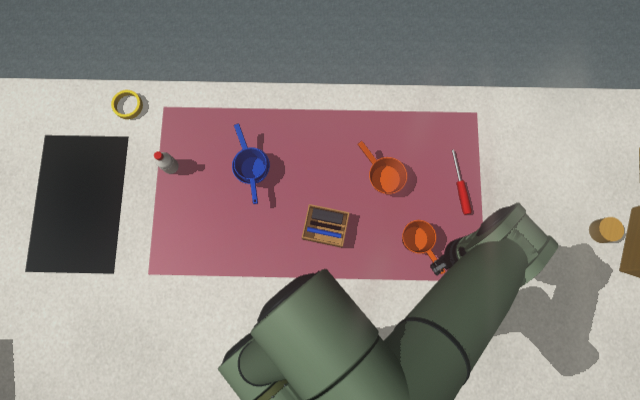

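The blue pair, at pixel (251,165) in the top view, is nested with its handles opposite, and the outlines match. Next is orange.

```bash
python3 pick.py orange; python3 hf.py orange 1; python3 ovc.py orange 0 1
```

```text
14.475 [ 0.3914 -0.3339  0.037 ] 0.5002452131661919 [-0.29 -0.2   0.02]
0.15019040797619237 [-0.32 -0.08  3.31]
17.2667 [ 0.5696 -0.2495  0.1365] [ 0.57   -0.249   0.1363] 0.1503549172589871 [ 0.19 -0.68  0.07] [-0.014 -0.007 -0.012]
('top', 'side') slide,yaw,pitch,roll [ 0.0012 -0.0147  0.0845 -0.0461] cost 225.9 201.6 bottom centre - big [-0.0043 -0.0014  0.0933]
('side',) slide,yaw,pitch,roll [-0.0148 -0.0347  0.064   0.1969] cost 95.6 80.8 bottom centre - big [-0.0091 -0.0217  0.096 ]
('top',) slide,yaw,pitch,roll [-0.0012  0.02    0.0076  0.0083] cost 130.2 114.6 bottom centre - big [-0.0025 -0.0004  0.0996]
```

View pics/z_orange1.png

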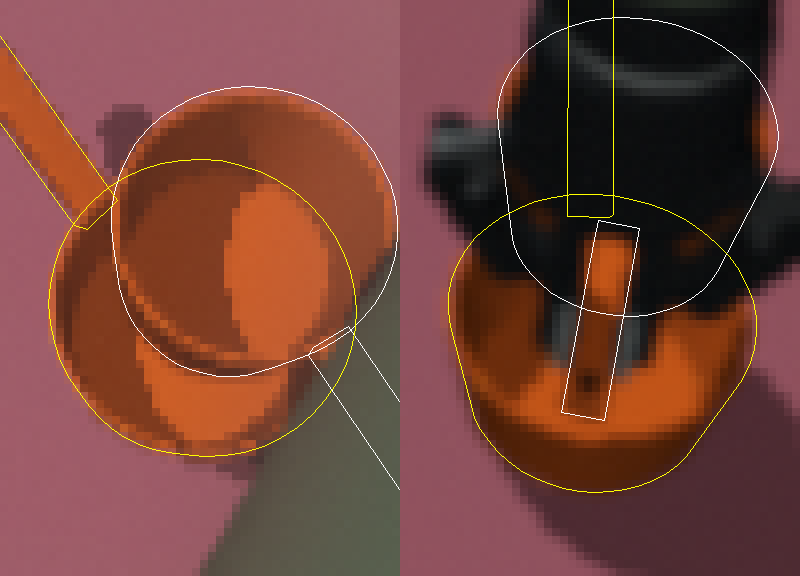

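```bash
sed -e '/^sc=/,$d' hf.py > hf2.py; cat >> hf2.py <<'E'
for pit in(.02,.033,.05):
  for v in(("top",),("top","side")):
    f=lambda e:cost(np.array([e[0]*.003,e[1]*.03,pit,0]),v,1)
    r=minimize(f,[0,0],method="Nelder-Mead",options=dict(initial_simplex=[[0,0],[1,0],[0,1]]))
    print(pit,v,r.x*[.003,.03],r.fun)
E
python3 hf2.py orange 1; python3 hf2.py blue 1
```

```text
0.02 ('top',) [-0.0009029   0.01596491] 115.125
0.02 ('top', 'side') [-0.00119033  0.00949448] 208.9375
0.033 ('top',) [-0.00050653  0.01026868] 114.625
0.033 ('top', 'side') [-0.00095436  0.00283978] 206.875
0.05 ('top',) [0.00024775 0.00452012] 114.5
0.05 ('top', 'side') [6.79986030e-05 3.20571095e-03] 203.6875
0.02 ('top',) [0.03899953 0.11539638] 86.5625
0.02 ('top', 'side') [0.09940188 0.40002214] 280.8125
0.033 ('top',) [0.03849605 0.10826357] 85.3125
0.033 ('top', 'side') [0.10100763 0.40041947] 280.6875
0.05 ('top',) [0.039391   0.10903657] 83.6875
0.05 ('top', 'side') [0.10312308 0.40133881] 280.375
```

```bash
python3 low.py orange .033 .001 .0006; python3 ovc.py orange 0 2
```

```text
stage1 hit False [ 0.0003 -0.0001  0.0064] [1.09 1.49 0.27]
stage2 hit True [-0.0004 -0.0001 -0.001 ] [-0.09 -0.31  4.35]
19.925
```

View pics/z_orange2.png

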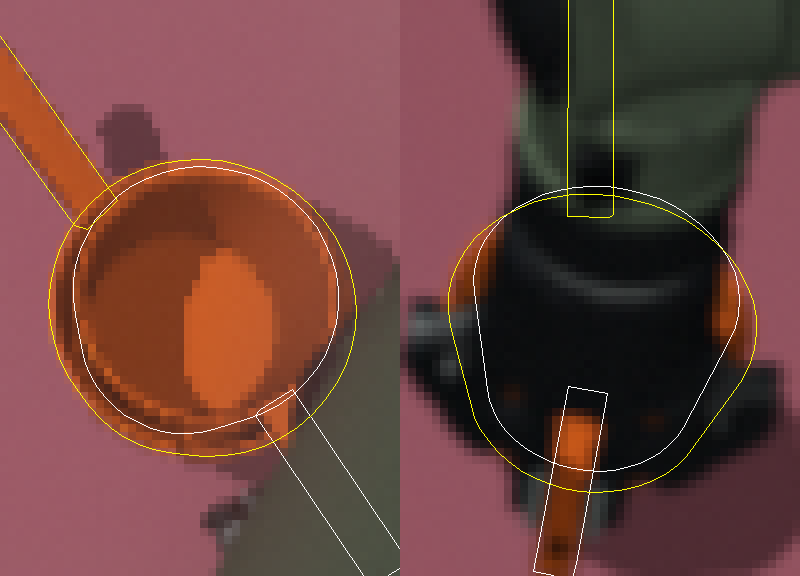

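The small orange scoop is centred in its bowl and touched down at the expected height, so I'll release it.

```bash
python3 rel.py orange; python3 ovc.py orange 0 3
```

```text
[ 0.28  0.34 -0.19]
23.1583 0.5004811420851931
```

View pics/z_orange3.png

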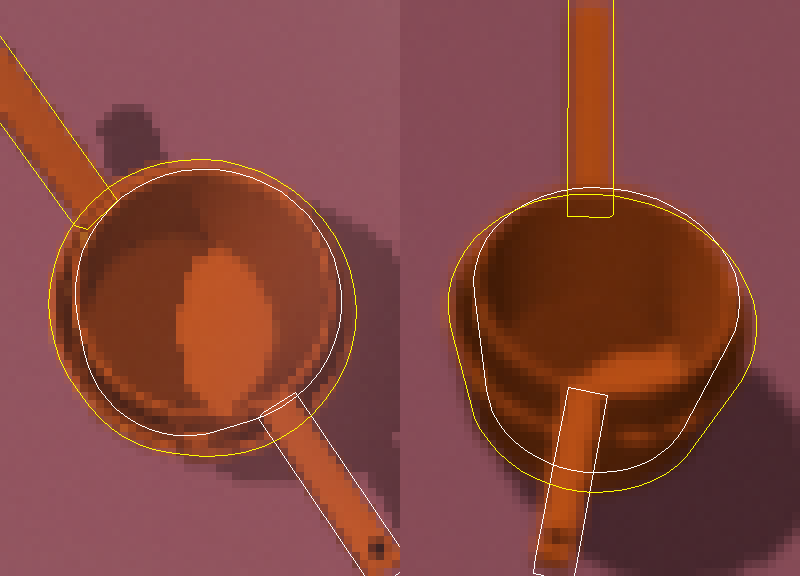

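View pics/side_orange3.png

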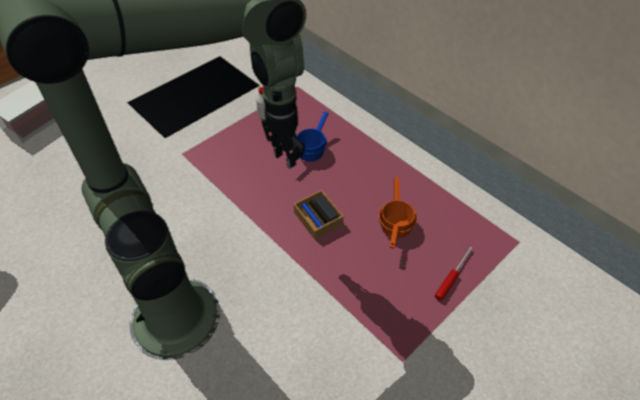

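Orange looks home. I'll move the arm clear of both pairs in both views and fit level and height numerically.

```bash
cat > fin.py <<'E'
from m import *
bot.goto_joints([2.2,-.3,-.5,1.0,0,.3])
bot.wait(.3)
im={}
for k in("top","side"):
    im[k]=bot.camera(k);cv2.imwrite(f"pics/{k}_fin.png",im[k][:,:,::-1])
    for t in("toolbox_center","glue_center","driver_grip"):print(k,t,[([round(x) for x in d["bbox"]],round(d["confidence"],2)) for d in bot.search_frame(k,t)][:1])
print(bot.read_clock())
E
cat > finfit.py <<'E'
from m import *
im={k:cv2.imread(f"pics/{k}_fin.png")[:,:,::-1].copy() for k in("top","side")}
i0={k:cv2.imread(f"pics/{k}0.png")[:,:,::-1].copy() for k in("top","side")}
sc=np.array([.003,.003,.004,.05,.04,.04])
def run(D,e,f,free):
    for i in range(3):
        e=minimize(f,e,method="Nelder-Mead",options=dict(initial_simplex=np.r_[[e],e+np.eye(len(e))*(-1)**i],maxiter=500)).x
    return e
for c in("blue","orange"):
    s=L["small_"+c];b=L["big_"+c]
    # reference: initial small scoop, all free -> fit bias
    D=[]
    for k in im:
        cal=bot.calibration(k);u,v=proj(np.array([[s[0],s[1],.03]]),cal)[0].astype(int);box=(u-38,v-38,u+38,v+38)
        D.append((cal,mask(i0[k],c)[box[1]:box[3],box[0]:box[2]],box))
    f=lambda e:sum(np.abs(sil(False,np.array(s)+e*sc,cal,bx)-m).sum() for cal,m,bx in D)
    e=run(D,np.zeros(6),f,None);print(c,"ref  dxyz,th,pitch,roll",(e*sc).round(4),round(f(e),1))
    D=[]
    for k in im:
        cal=bot.calibration(k);u,v=proj(np.array([[b[0],b[1],.05]]),cal)[0].astype(int);box=(u-45,v-45,u+45,v+45)
        D.append((cal,mask(im[k],c)[box[1]:box[3],box[0]:box[2]],box))
    n0=np.array([b[0],b[1],.004,s[3],0,0]);sb=sc[[0,1,3]]
    def pr(e): 
        B=np.array(b);B[[0,1,3]]+=e[6:]*sb
        return n0+e[:6]*sc,B
    def f(e):
        S_,B=pr(e);return sum(np.abs(np.maximum(sil(False,S_,cal,bx),sil(True,B,cal,bx))-m).sum() for cal,m,bx in D)
    e=run(D,np.zeros(9),f,None);S_,B=pr(e)
    print(c,"nest dxyz,th,pitch,roll",(e[:6]*sc).round(4),"big d",(e[6:]*sb).round(4),round(f(e),1),"handle angle deg",np.degrees(S_[3]-B[3]).round(1))
T=[]
for k in im:
  for c in("blue","orange"):
    b=L["big_"+c];u,v=proj(np.array([[b[0],b[1],.05]]),bot.calibration(k))[0].astype(int)
    T.append(cv2.resize(im[k][v-35:v+35,u-28:u+28,::-1],None,fx=5,fy=5,interpolation=cv2.INTER_CUBIC)[:,:])
cv2.imwrite("pics/fin4.png",cv2.resize(np.hstack(T),(800,250)))
E
python3 fin.py; python3 finfit.py
```

```text
top toolbox_center [([306, 204, 40, 42], 0.79)]
top glue_center [([156, 150, 21, 22], 0.94)]
top driver_grip [([458, 169, 14, 46], 0.54)]
side toolbox_center [([296, 190, 48, 51], 0.96)]
side glue_center [([258, 89, 11, 30], 0.54)]
side driver_grip [([434, 249, 35, 52], 0.89)]
26.5167
blue ref  dxyz,th,pitch,roll [-0.0004  0.0006 -0.001   0.0088  0.0194  0.0027] 116.9
blue nest dxyz,th,pitch,roll [ 0.0016 -0.0007 -0.0032  0.0071  0.0345  0.0054] big d [-0.0006  0.0003 -0.0073] 136.7 handle angle deg 168.7
orange ref  dxyz,th,pitch,roll [ 0.0002 -0.0003 -0.0004  0.0024  0.0049  0.0074] 157.4
orange nest dxyz,th,pitch,roll [ 0.0008  0.0011 -0.0018 -0.0013  0.0318  0.0074] big d [ 0.0001  0.0004 -0.0077] 235.6 handle angle deg 168.4
```

```bash
ls pics/fin4.png
```

```text
pics/fin4.png
```

View pics/fin4.png

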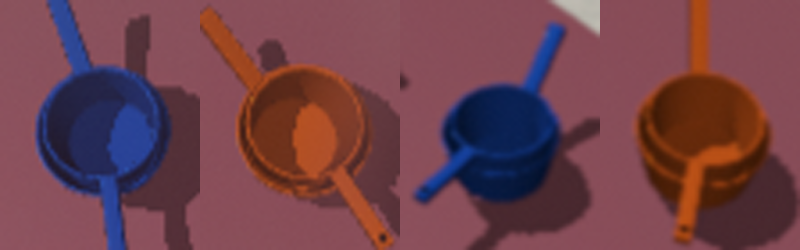

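View pics/side_fin.png

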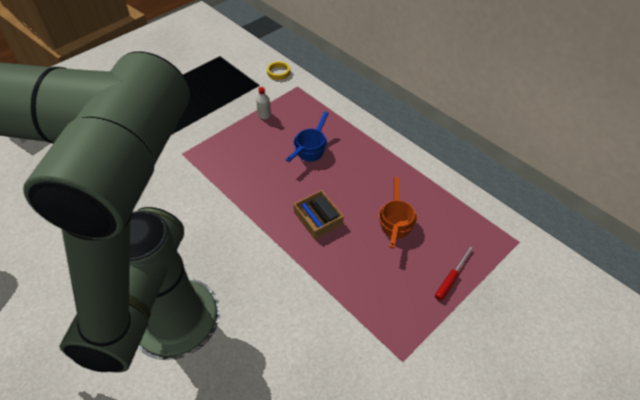

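```bash
sed -e '/^T=\[\]/,$d' -e 's/^    e=run(D,np.zeros(6).*$//' -e '/^    e=run(D,np.zeros(9)/,/^    print(c,"nest/d' finfit.py > ff2.py; cat >> ff2.py <<'E'
    for pit,rol in((-.03,0),(0,0),(.03,0),(.05,0),(0,.03),(0,-.03)):
        def g(x):
            e=np.zeros(9);e[[0,1,3]]=x[:3];e[6:]=x[3:];e[4]=pit/sc[4];e[5]=rol/sc[5];e[2]=.038*np.hypot(pit,rol)/sc[2]
            return f(e)
        x=run(D,np.zeros(6),g,None);print(c,pit,rol,round(g(x),1),(x[:2]*sc[:2]-x[3:5]*sb[:2]).round(4))
E
python3 ff2.py
```

```text
blue -0.03 0 153.8 [ 0.0048 -0.0012]
blue 0 0 143.4 [ 0.0036 -0.0014]
blue 0.03 0 146.1 [ 0.0005 -0.001 ]
blue 0.05 0 151.2 [-0.0019 -0.0012]
blue 0 0.03 147.2 [ 0.0022 -0.0022]
blue 0 -0.03 149.6 [ 0.0024 -0.0003]
orange -0.03 0 253.4 [0.0006 0.0005]
orange 0 0 245.7 [0.0008 0.0005]
orange 0.03 0 239.9 [-0.0009  0.0001]
orange 0.05 0 240.1 [-0.002  -0.0006]
orange 0 0.03 245.8 [ 0.0007 -0.0001]
orange 0 -0.03 249.6 [-0.0002  0.0014]
```

```bash
python3 -c "
from cell import bot
bot.close_job()"
```

```text
the job is handed in; nothing more can be done
```

Both small scoops are nested in the big scoops of their own colour, and I handed the job in at about 26.5 s of the 64 s. I picked each small scoop up by its handle and corrected its slight droop. I then lowered it slowly until it touched with about 4 N, released it and moved the arm clear.

**What the last checks showed**
- **Seating:** touchdown came about 1 mm below the calculated home height for both scoops. They sit about 1 to 4 mm off centre in the fits, against 4 mm of play; blue is the larger.
- **Handles:** each pair's handles are about 168° apart.
- **Big scoops:** they stand upright and stayed within 1 mm of where they started.
- **Other items:** the toolbox, glue and screwdriver look unmoved in the final side view, and most of the detector boxes match the first ones. In the top view, the toolbox box moved about 5 px, and the screwdriver box now covers only part of it.

**Level not confirmed:** the camera fit could not fully settle this. With every value free, it gave a 2° handle-up tilt for both scoops, but also an underside 2–3 mm below home, which is impossible. When I held the underside on the floor, blue fitted best level. Orange slightly favoured the 2° tilt, though the difference is within what the pictures can resolve. I judged both to be home and level from the touchdown heights and the images.

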